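Drive out the stuck hinge pin

TASK

The pin in the barbecue's hinge block is stuck: take the drift punch from the two saddles on the turntable, feel for the bore in the side of the block away from the open channel, and push the pin steadily through until it is wholly out of the block and lies in the channel. Never press hard with the punch on the hinge (it cracks at 25 N; the pin itself yields at well under that). Then lay the punch back in both saddles, as you found it, and leave the brush, thermometer, scraper and jar where they are.

Things in the scene. Friction and masses are not known exactly. Their poses are not given: they have to be found in the camera images.
- punch_grip (a point): Centre of the handle of the loose drift punch (about 180 g), half-way up. Square dark wooden handle 110 mm long, 18 x 18 mm; round steel shank 9 mm thick standing 65 mm out of its +x end, on its centre line. x points along the punch to the tip, 120 mm from this point; z up. Grip across the handle here, from above.
- punch_tip (a point): Centre of the flat end of the punch's shank, 120 mm from the handle's centre; x points out of the tip.
- punch: The whole drift punch; origin under the handle's centre, 9 mm below it, x to the tip.
- rest (a point): Where the centre of the punch's handle belongs: 69 mm above the ledge, over a fixed wooden turntable (disc 250 mm across, top at 30 mm; it does not turn). Two wooden saddles stand 43 mm to either side along x, each 14 mm long, with notches along x 22 mm wide, 9 mm deep, floor at 60 mm. The space between them is 72 mm. x: the way the punch points at the start.
- hinge: The fixed hinge: steel foot plate 150 x 110 x 10 mm and, clamped in a slot across it, a grey block on a narrower pedestal (block 40 mm along x, 54 mm along y, from 62 to 98 mm up) with a steel leaf 33 mm wide on its +y side. Origin on the ledge under the middle of the block's length; x: the way the pin leaves. It cracks if the punch presses on any of it (pin, channel too) with over 25 N.
- hinge_mark (a point): Point on the foot's centre line in the plane of the block's entry face, 80 mm above the ledge; x is the driving direction, z up. The block may be clamped off-centre: its bore (11 mm wide, along x right through, 1 mm chamfer at the entry) is at just this height but up to 10 mm to either side along y. This reading does not show where; feel for it.
- pin (a joint): Travel of the stuck pin along the hinge's x, m. Pin 10 mm thick, 34 mm long. 0: its tail is 6 mm inside the entry face, its front flush with the exit face, where an open steel channel carries on. 0.034: tail just out of the block. 0.048: against the channel's end wall. Friction about 9 N plus 0.6 N per 10 mm/s; it stays where left.
- brush: Bystander: black silicone basting brush 220 mm long and up to 36 mm wide, lying on the ledge, about 16 mm high; x along it to the bristles.
- thermometer: Bystander: steel meat thermometer lying on the ledge, dial 44 mm across and 13 mm high with its origin under the dial, probe 130 mm long along x.
- scraper: Bystander: green plastic grill scraper 200 mm long, 72 mm wide at its blade (+x end), 16 mm high, lying on the ledge.
- jar: Bystander: small glass jar with a screw-top lid, 60 mm across and 75 mm high, standing on the ledge; origin under its centre.
There are look-alikes about, which are no part of the job. What is shaped like the punch but green is not meant.

How it is judged:
By the outcome, as a careful person would: the job done as asked, in the order asked, and still so for the second after the job is handed in, with the robot touching nothing.
It also fails if it takes over 72 s, if anything falls off the work surface, if the arm or the gripper's body presses on something with over 40 N, if the wrist force passes 120 N, or if a joint passes its speed limit or range.

ROBOT

A 6-joint arm with a two-finger parallel gripper is mounted at the origin on the work surface. World frame = base frame: x ahead of the robot, y to its left, z up, the work surface at z = 0. Lengths are in m, angles in rad, forces in N, time in s.
With the tool pointing down it reaches from about 0.35 to 0.925 m from the base axis. Payload 6.4 kg.
Tool frame: the origin (TCP) lies between the finger pads; the fingertips stand 22 mm ahead of it and the grasp point (between the pads) lies 3 mm ahead of it (manip.nose_length is the distance from the TCP to the fingertips, in m); z points along the fingers, x is the direction in which the jaws open and shut, and the axes are right-handed (so a half turn about z gives the same grasp; the last joint's range is limited). The gripper opens to 85 mm and grips with 20 to 120 N. Pads are 22 mm wide; open, the fingers measure 114 mm over their backs; the gripper's body (76 mm by 85 mm) begins 54 mm behind the grasp point. The pads swing forward as they close: fully open they stand 13 mm farther back than shut.
Start: joints at [1.079, 0.245, 1.558, -0, 1.339, -0.174], TCP at [0.203, 0.617, 0.253] pointing down, gripper open.
Joint ranges: [-3.13, 3.13], [-1.02, 2.26], [0.13, 2.54], [-0.95, 4.09], [0.21, 2.88], [-2.74, 2.74]. Speed limits (rad/s): [2.57, 2.57, 3.14, 3.14, 3.14, 3.14].

INTERFACE

Orientations are given as a unit quaternion [w, x, y, z].
In Python, from bench import manip, optics, job gives the robot as it stands.
- The arm moves only by the shell command python3 -m jog 'ROWS' [FORCE]. ROWS is JSON, a list that holds one entry, the list of rows, each a list of 5 numbers: the opening, from -1 (shut) to 1 (fully open), then the shift along the tool's x, y, z in m, then the turn about the tool's z in rad. A call has 1 to 8 rows; each row shifts and turns the pose as measured when the row begins, along the tool's axes as they then stand; what a row does not reach is not made up. A row lasts 1/10 s, in which the tool goes at most 50 mm and 8.59 degrees, less where a joint would pass 70% of its speed; a pose out of reach is approached as far as the arm can. A call with a gripper value outside its range is refused whole. The fingers move at their own pace and stop on an object; FORCE is the grip in N (left out, the last holds). Time passes only in rows, so rows that do not move let the fingers close. It gives the time, the measured TCP pose, the force and the opening at its end, in the units of the state.
- manip.get_state(): the state, without advancing time (a new reading comes with each control period).
- optics.read_camera(name): name is "side" or "top"; returns the picture (400x640x3 uint8, red, green, blue); there is no depth.
- optics.calibration(name): a dict with "camera_matrix" (3x3 intrinsics, pixels), "T" (4x4, takes a point from camera to world coordinates). Camera axes: x right, y down, z forward; pixel columns grow to the right and rows downward; lengths in m; the calibration is good to about 2 mm. A picture is of the moment at which its call begins. calibration takes no time and is no camera call.
- job.sign_off(): hands the job in, once; it reports no verdict.
The state is a dict: "clock": time; "q": joint angles; "joint_velocities": joint speeds; "tau": joint torques, N m; "position": TCP position; "orientation": TCP orientation; "contact_force": force on the tool from outside, world axes, zero at the start; "moment": the same for the moment, N m; "width": finger opening in m.
Only numpy, scipy, OpenCV 4.12 (cv2) and the standard library are available. Lean on these libraries where they do the work, as an engineer would, in place of code of your own. Each camera call takes 0.05 s, during which the arm holds its last target. There are 200 camera calls.

## Working session

There is one attempt and no reset: what is moved stays moved. The work goes in short steps, Python scripts to look and compute and a shell command to move; the robot and the scene stay as the last step left them, time stands still between calls to the robot, and variables do not carry over. Pictures are saved under pics/ and viewed, about 8 in all and at most 12, crops included, and the job is handed in when it is done.

```bash
mkdir -p pics; ls
cat > h.py <<'E'
import numpy as np, cv2
from bench import manip, optics, job
from scipy.spatial.transform import Rotation as R
def cam(n):
    c=optics.calibration(n); return np.array(c["camera_matrix"]),np.array(c["T"])
def ray(n,u,v):
    K,T=cam(n); d=T[:3,:3]@np.linalg.solve(K,[u,v,1.]); return T[:3,3],d
def onz(n,u,v,z):
    o,d=ray(n,u,v); return o+d*(z-o[2])/d[2]
def proj(n,p):
    K,T=cam(n); q=K@(T[:3,:3].T@(np.array(p)-T[:3,3])); return q[:2]/q[2]
def rot():
    w,x,y,z=manip.get_state()["orientation"]; return R.from_quat([x,y,z,w]).as_matrix()
def save(n,f,crop=None,s=1):
    im=optics.read_camera(n); 
    np.save('pics/'+f+'.npy',im)
    a=im if crop is None else im[crop[1]:crop[3],crop[0]:crop[2]]
    cv2.imwrite('pics/'+f+'.png',cv2.resize(a[...,::-1],None,fx=s,fy=s,interpolation=cv2.INTER_CUBIC)); return im
E
python3 - <<'E'
from h import *
save('top','t0');save('side','s0')
s=manip.get_state();print(s);print(rot().round(3))
for n in('top','side'):print(cam(n))
E
```

```text
pics
{'clock': 0.1, 'q': array([ 1.07887144e+00,  2.45728685e-01,  1.55889775e+00,  9.60794383e-06,
        1.33868583e+00, -1.74102625e-01]), 'joint_velocities': array([ 7.61969822e-05, -1.67433499e-03, -1.57208166e-03, -4.11545766e-04,
        3.14666495e-03,  3.03665202e-04]), 'tau': array([ 5.56901000e-05, -4.30672216e+01, -3.27126861e+01, -1.60821451e-04,
        2.88532588e-03,  2.45459256e-05]), 'position': array([0.20289697, 0.61703633, 0.25229739]), 'orientation': array([ 3.71627799e-04,  8.10092514e-01,  5.86301441e-01, -7.75360794e-04]), 'contact_force': array([-0.29452062,  1.09343964, -0.42003783]), 'moment': array([ 0.03323823, -0.02840195,  0.0138855 ]), 'width': 0.08525501644416046}
[[ 0.313  0.95  -0.001]
 [ 0.95  -0.313 -0.002]
 [-0.002 -0.    -1.   ]]
(array([[432.60126262,   0.        , 320.67392372],
       [  0.        , 432.60126262, 199.49499954],
       [  0.        ,   0.        ,   1.        ]]), array([[-0.02578629, -0.99235873,  0.1206616 ,  0.37773858],
       [-0.99966385,  0.02527243, -0.00578731,  0.15849798],
       [ 0.00269367, -0.12077027, -0.99267683,  1.2438194 ],
       [ 0.        ,  0.        ,  0.        ,  1.        ]]))
(array([[386.04942079,   0.        , 319.17273882],
       [  0.        , 386.04942079, 202.68790828],
       [  0.        ,   0.        ,   1.        ]]), array([[-0.99942625, -0.0079518 ,  0.03292331,  0.47740986],
       [-0.03202196,  0.53853316, -0.84199562,  0.91845431],
       [-0.01103491, -0.8425668 , -0.53847881,  0.5793955 ],
       [ 0.        ,  0.        ,  0.        ,  1.        ]]))
```

View pics/t0.png

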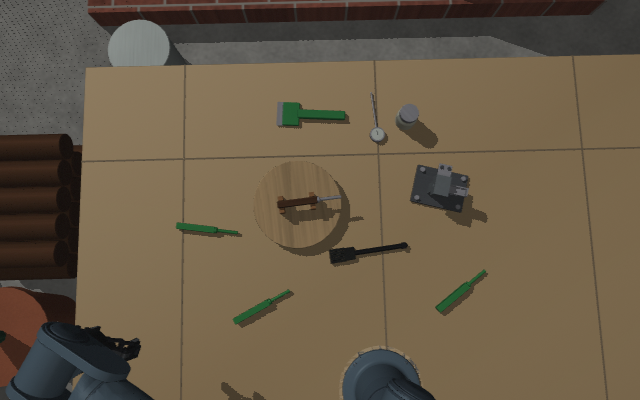

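View pics/s0.png

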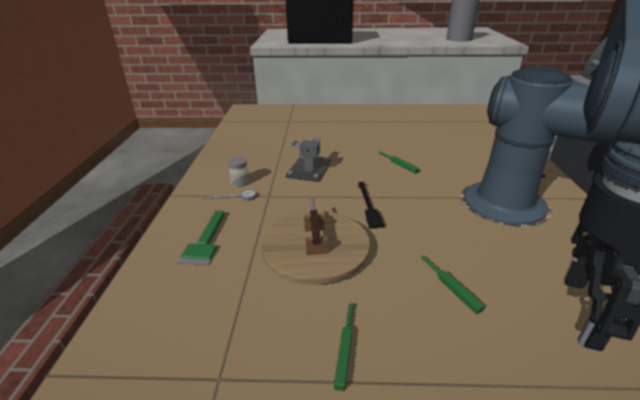

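The punch on the turntable is the dark-wood one at top px (300,202), tip at about (340,197). Things that could be mistaken for it are the green punches at (207,229), (262,307) and (461,292), and the green scraper at (310,114). The hinge is at (441,188). I'll check the choice and the hinge with close crops.

Run:
```python
from h import *
t=np.load('pics/t0.npy');s=np.load('pics/s0.npy')
f=lambda a,k:cv2.resize(a[...,::-1],None,fx=k,fy=k,interpolation=cv2.INTER_CUBIC)
a=f(t[150:230,260:360],4);b=f(t[150:230,400:490],4)
c=f(s[190:270,270:370],4);d=f(s[125:190,275:345],5)[:320,:360]
d=np.pad(d,((0,320-d.shape[0]),(0,360-d.shape[1]),(0,0)))
cv2.imwrite('pics/c1.png',np.vstack([np.hstack([a,b]),np.hstack([c,d])])[:600])
```

```text
(no output)
```

View pics/c1.png

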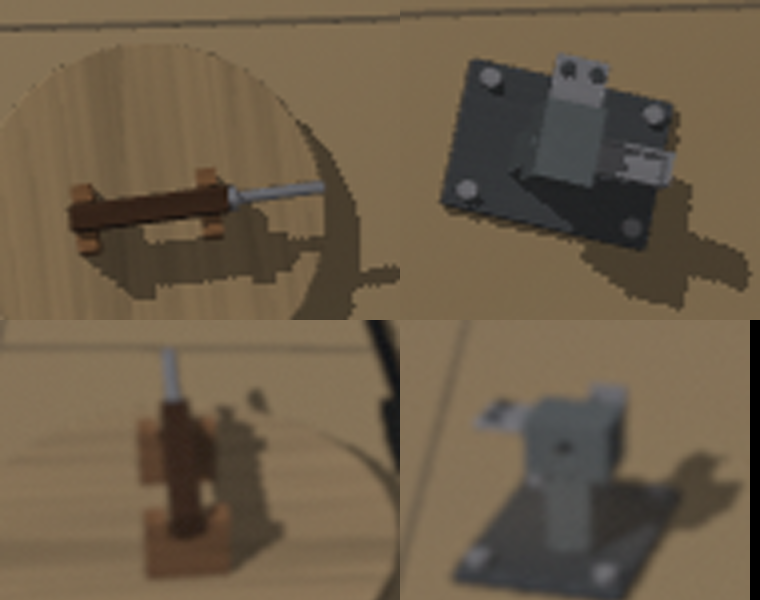

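Run:
```python
from h import *
P=lambda x,y:(400+(x-400)/4-.5+.125,150+y/4-.5+.125)
Q=lambda x,y:(260+x/4-.4,150+y/4-.4)
c=np.array([onz('top',*P(*p),.01)for p in[(472,60),(673,100),(648,248),(443,205)]])[:,:2]
print('foot',c.round(4),'sides',np.linalg.norm(c-np.roll(c,-1,0),axis=1).round(4),'centre',c.mean(0).round(4))
yaw=lambda d:np.degrees(np.arctan2(d[1],d[0])).round(2)
print('yaw',yaw(c[1]-c[0]+c[2]-c[3]),yaw(c[0]-c[3]+c[1]-c[2])-90)
b=np.array([onz('top',*P(*p),.098)for p in[(546,100),(607,108),(597,185),(535,175)]])[:,:2]
print('block',b.round(4),np.linalg.norm(b-np.roll(b,-1,0),axis=1).round(4),b.mean(0).round(4),yaw(b[1]-b[0]+b[2]-b[3]))
# punch handle, mask
im=np.load('pics/t0.npy').astype(int)
r,g,bb=im[...,0],im[...,1],im[...,2]
m=((r<95)&(r>g+15)&(g<60)).astype(np.uint8); m[:150]=0;m[230:]=0;m[:,:265]=0;m[:,325:]=0
n,l,st,ce=cv2.connectedComponentsWithStats(m);print(st[1:],ce[1:])
k=1+st[1:,4].argmax();ys,xs=np.where(l==k);rc=cv2.minAreaRect(np.c_[xs,ys].astype(np.float32));print(rc)
bx=np.array([onz('top',*p,.078)for p in cv2.boxPoints(rc)]);print(bx.round(4),onz('top',*rc[0],.078))
e=[onz('top',*Q(*p),z)[:2]for p,z in[((70,217),.078),((228,197),.078),((325,186),.0735)]]
print('punch',np.round(e,4),yaw(e[1]-e[0]),yaw(e[2]-e[0]),np.linalg.norm(e[1]-e[0]),np.linalg.norm(e[2]-e[0]))
print('mid',(e[0]+e[1])/2, 'side proj',proj('side',[*((e[0]+e[1])/2),.069]),proj('side',[*e[2],.069]))
u,v=275+163/5-.4,125+127/5-.4
print('bore side',onz('side',u,v,.08))
```

```text
foot [[ 0.6225 -0.1327]
 [ 0.5894 -0.2767]
 [ 0.4824 -0.2516]
 [ 0.5172 -0.1063]] sides [0.1478 0.1099 0.1494 0.1086] centre [ 0.5529 -0.1918]
yaw -103.2 -103.65
block [[ 0.5765 -0.1603]
 [ 0.57   -0.201 ]
 [ 0.518  -0.191 ]
 [ 0.5258 -0.15  ]] [0.0412 0.0529 0.0418 0.0517] [ 0.5476 -0.1755] -99.9
[[282 196   1   1   1]
 [277 196  40  11 207]
 [310 204   6   3  11]
 [280 208   5   5  11]
 [313 208   3   1   3]] [[282.         196.        ]
 [295.70531401 201.36714976]
 [312.36363636 204.63636364]
 [282.45454545 209.54545455]
 [314.         208.        ]]
((296.34619140625, 200.26925659179688), (7.814188003540039, 39.31901168823242), 82.87498474121094)
[[0.5243 0.2719 0.078 ]
 [0.535  0.1657 0.078 ]
 [0.5137 0.1636 0.078 ]
 [0.5031 0.2696 0.078 ]] [0.51901081 0.21775482 0.078     ]
punch [[0.5106 0.2701]
 [0.5215 0.1627]
 [0.5279 0.0964]] -84.19 -84.29 0.10792773353785627 0.1745444902878469
mid [0.516028   0.21640038] side proj [314.50638047 225.68251933] [311.78999464 197.48343172]
bore side [ 0.55412816 -0.16084399  0.08      ]
```

The crop confirms the dark-wood punch. The bore is visible as a dark spot at side px (307,150), in the face away from the channel. Next I'll plan the approach above the punch.

```bash
cat >> h.py <<'E'
def yawdeg(): r=rot(); return np.degrees(np.arctan2(r[1,0],r[0,0]))
def plan(p,yaw,n,g):
    """print n equal rows to world TCP p, tool-x yaw deg (tool down)"""
    s=manip.get_state(); p0=s['position']; y0=yawdeg(); d=(np.array(p)-p0)/n; dy=(yaw-y0)/n; o=[]
    for i in range(n):
        a=np.radians(y0+i*dy); o.append([g]+[round(float(v),4) for v in(d[0]*np.cos(a)+d[1]*np.sin(a),d[0]*np.sin(a)-d[1]*np.cos(a),-d[2],-np.radians(dy))])
    print(str(o).replace(' ',''))
def st():
    s=manip.get_state(); print('t',s['clock'],'p',s['position'].round(4),'yaw',yawdeg().round(2),'F',s['contact_force'].round(1),'M',s['moment'].round(2),'w',round(s['width'],4),'tilt',rot()[2].round(4))
E
python3 -c "
from h import *
plan([.5175,.217,.2],5.75,14,1)"
```

```text
[[1,-0.0201,0.0303,0.0037,0.0823],[1,-0.0176,0.0318,0.0037,0.0823],[1,-0.0149,0.0332,0.0037,0.0823],[1,-0.0121,0.0343,0.0037,0.0823],[1,-0.0092,0.0352,0.0037,0.0823],[1,-0.0063,0.0358,0.0037,0.0823],[1,-0.0034,0.0362,0.0037,0.0823],[1,-0.0004,0.0363,0.0037,0.0823],[1,0.0026,0.0363,0.0037,0.0823],[1,0.0056,0.0359,0.0037,0.0823],[1,0.0085,0.0353,0.0037,0.0823],[1,0.0114,0.0345,0.0037,0.0823],[1,0.0142,0.0335,0.0037,0.0823],[1,0.0169,0.0322,0.0037,0.0823]]
```

```bash
python3 -m jog '[[[1,-0.020,0.030,0,0.082],[1,-0.018,0.032,0,0.082],[1,-0.015,0.033,0,0.082],[1,-0.012,0.034,0,0.082],[1,-0.009,0.035,0,0.082],[1,-0.006,0.036,0,0.082],[1,-0.003,0.036,0,0.082],[1,0,0.036,0,0.082]]]'; python3 -c "
from h import *
st();plan([.5175,.217,.2],5.75,8,1)"
```

```text
clock: 0.9
position: [0.3823, 0.3813, 0.2479]
orientation: [0.002, 0.958, 0.286, -0.004]
contact_force: [0.6, -0.6, 0.2]
width: 0.0856
t 0.9 p [0.3823 0.3813 0.2479] yaw 33.18 F [ 0.6 -0.6  0.2] M [ 0.01 -0.03 -0.04] w 0.0856 tilt [-0.0081  0.0019 -1.    ]
[[1,0.0029,0.0264,0.006,0.0598],[1,0.0045,0.0262,0.006,0.0598],[1,0.006,0.0259,0.006,0.0598],[1,0.0076,0.0255,0.006,0.0598],[1,0.0091,0.025,0.006,0.0598],[1,0.0106,0.0244,0.006,0.0598],[1,0.012,0.0237,0.006,0.0598],[1,0.0134,0.023,0.006,0.0598]]
```

```bash
python3 -m jog '[[[1,0.003,0.027,0.006,0.060],[1,0.0045,0.026,0.006,0.060],[1,0.006,0.026,0.006,0.060],[1,0.0075,0.0255,0.006,0.060],[1,0.009,0.025,0.006,0.060],[1,0.0105,0.0245,0.006,0.060],[1,0.012,0.024,0.006,0.060],[1,0.013,0.023,0.006,0.060]]]'; python3 -c "
from h import *
st();plan([.5175,.217,.14],5.75,3,0.2)"
```

```text
clock: 1.7
position: [0.5189, 0.2049, 0.1963]
orientation: [0.003, 0.999, 0.038, -0.005]
contact_force: [-0.5, 0.7, 1.1]
width: 0.0852
t 1.7 p [0.5189 0.2049 0.1963] yaw 4.33 F [-0.5  0.7  1.1] M [ 0.   -0.04  0.02] w 0.0852 tilt [-0.0092  0.0059 -0.9999]
[[0.2,-0.0002,-0.0041,0.0188,-0.0083],[0.2,-0.0001,-0.0041,0.0188,-0.0083],[0.2,-0.0001,-0.0041,0.0188,-0.0083]]
```

```bash
python3 -m jog '[[[0.2,0,-0.004,0.019,-0.008],[0.2,0,-0.004,0.019,-0.008],[0.2,0,-0.004,0.019,-0.008],[0.2,0,0,0,0]]]'
python3 - <<'E'
from h import *
st()
a=save('top','t1');b=save('side','s1')
f=lambda a:cv2.resize(a[...,::-1],None,fx=4,fy=4,interpolation=cv2.INTER_CUBIC)
cv2.imwrite('pics/c2.png',np.hstack([f(a[150:250,260:360]),f(b[170:270,270:370])]))
E
```

```text
clock: 2.1
position: [0.5186, 0.2127, 0.1355]
orientation: [0.004, 0.999, 0.046, -0.006]
contact_force: [0.2, 1.0, -0.6]
width: 0.0513
t 2.1 p [0.5186 0.2127 0.1355] yaw 5.32 F [ 0.2  1.  -0.6] M [ 0.03 -0.02 -0.06] w 0.0513 tilt [-0.012   0.0066 -0.9999]
```

View pics/c2.png

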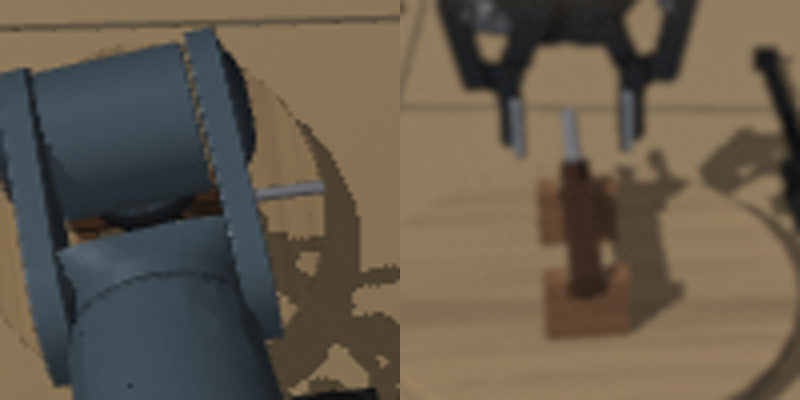

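Run:
```python
from h import *
print(proj('side',manip.get_state()['position']-[0,0,.015]))
im=np.load('pics/s1.npy').astype(int);r,g,b=im[...,0],im[...,1],im[...,2]
m=((r<100)&(r>g+12)&(g<62)).astype(np.uint8)
for v in range(212,244,2):
    xs=np.where(m[v,300:335])[0]+300
    if len(xs): u=(xs.min()+xs.max())/2; print(v,xs.min(),xs.max(),onz('side',u,v,.078).round(4))
```

```text
[312.05023405 204.46859065]
212 311 314 [0.5223 0.1749 0.078 ]
214 311 317 [0.5184 0.1831 0.078 ]
216 311 320 [0.5147 0.1911 0.078 ]
218 310 322 [0.5132 0.1991 0.078 ]
220 310 324 [0.5106 0.2069 0.078 ]
222 310 322 [0.5126 0.2147 0.078 ]
224 310 322 [0.5123 0.2224 0.078 ]
226 311 323 [0.5098 0.2299 0.078 ]
228 311 323 [0.5095 0.2373 0.078 ]
230 312 319 [0.5125 0.2447 0.078 ]
232 313 318 [0.5122 0.2519 0.078 ]
234 313 319 [0.5109 0.2589 0.078 ]
236 313 319 [0.5106 0.2659 0.078 ]
238 313 322 [0.5072 0.2728 0.078 ]
240 312 322 [0.508  0.2796 0.078 ]
242 312 321 [0.5088 0.2863 0.078 ]
```

```bash
python3 -m jog '[[[0.1,-0.0015,-0.004,0.02,-0.007],[0.1,0,0,0.02,0],[0.1,0,0,0.015,0],[0.1,0,0,0.006,0],[0.1,0,0,0,0]]]'; python3 -c "
from h import *
st();plan([.517,.217,.072],5.75,2,0.2)"
```

```text
clock: 2.7
position: [0.5233, 0.2174, 0.0825]
orientation: [0.002, 0.999, 0.05, 0.003]
contact_force: [-0.1, -0.1, 0.3]
width: 0.047
t 2.7 p [0.5233 0.2174 0.0825] yaw 5.73 F [-0.1 -0.1  0.3] M [ 0.02 -0.04  0.01] w 0.047 tilt [ 0.0057  0.0052 -1.    ]
[[0.2,-0.0031,-0.0001,0.0053,-0.0002],[0.2,-0.0031,-0.0001,0.0053,-0.0002]]
```

```bash
python3 -m jog '[[[0,-0.003,0,0.005,0],[0,-0.003,0,0.005,0],[0,0,0,0,0]]]'; python3 -c "
from h import *
st();plan([.517,.217,.072],5.75,2,0.2)"
```

```text
clock: 3.0
position: [0.5183, 0.2169, 0.0739]
orientation: [0.002, 0.999, 0.05, 0.005]
contact_force: [-0.6, 0.2, -0.2]
width: 0.0426
t 3.0 p [0.5183 0.2169 0.0739] yaw 5.72 F [-0.6  0.2 -0.2] M [-0.01  0.02  0.02] w 0.0426 tilt [ 0.0093  0.0048 -0.9999]
[[0.2,-0.0007,-0.0001,0.0009,-0.0003],[0.2,-0.0007,-0.0001,0.0009,-0.0003]]
```

```bash
python3 -m jog '[[[-0.3,-0.001,0,0.002,0],[-0.4,0,0,0,0],[-0.5,0,0,0,0],[-0.5,0,0,0,0]]]' 20; python3 -c "
from h import *
st()"; python3 -m jog '[[[-0.58,0,0,0,0],[-0.62,0,0,0,0]]]' 20; python3 -c "
from h import *
st()"
```

```text
clock: 3.4
position: [0.5176, 0.2169, 0.0725]
orientation: [0.002, 0.999, 0.05, 0.005]
contact_force: [-0.5, 0.6, -0.4]
width: 0.0214
t 3.4 p [0.5176 0.2169 0.0725] yaw 5.73 F [-0.5  0.6 -0.4] M [0.03 0.08 0.02] w 0.0214 tilt [ 0.0104  0.0047 -0.9999]
clock: 3.6
position: [0.5175, 0.2169, 0.0726]
orientation: [0.002, 0.999, 0.05, 0.005]
contact_force: [-0.2, 0.3, -0.1]
width: 0.0178
t 3.6 p [0.5175 0.2169 0.0726] yaw 5.73 F [-0.2  0.3 -0.1] M [ 0.01 -0.02 -0.02] w 0.0178 tilt [ 0.0099  0.0047 -0.9999]
```

```bash
python3 -m jog '[[[-1,0,0,0,0],[-1,0,0,0,0],[-1,0,0,-0.01,0],[-1,0,0,-0.03,0],[-1,0,0,-0.04,0],[-1,0,0,-0.04,0]]]' 80
python3 - <<'E'
from h import *
st()
g=np.load('pics/t0.npy').astype(float).sum(2); g=cv2.GaussianBlur(g,(3,3),0)
P=lambda x,y:np.array([400+(x-400)/4-.375,150+y/4-.375])
C=[P(472,60),P(673,100),P(648,248),P(443,205)]
cen=sum(C)/4; yaws={}
for nm,a,b,lo,hi in(('top',C[0],C[1],.1,.35),('left',C[3],C[0],.12,.9),('bot',C[3],C[2],.08,.6),('right',C[1],C[2],.05,.45)):
    d=(b-a)/np.linalg.norm(b-a); n=np.array([-d[1],d[0]]); n*=np.sign(n@(a-cen)); pts=[]
    for f in np.linspace(lo,hi,25):
        q=a+f*(b-a); t=np.linspace(-3,3,61); xy=q+t[:,None]*n
        v=cv2.remap(g.astype(np.float32),xy[:,:1].astype(np.float32),xy[:,1:].astype(np.float32),cv2.INTER_LINEAR).ravel()
        dv=np.diff(v); k=dv.argmax()
        if dv[k]>4: pts.append(onz('top',*(q+t[k]*n),.01)[:2])
    pts=np.array(pts,np.float32); vx,vy,x0,y0=cv2.fitLine(pts,cv2.DIST_HUBER,0,.001,.001).ravel()
    print(nm,len(pts),np.degrees(np.arctan2(vy,vx)).round(2),(x0,y0))
E
```

```text
clock: 4.2
position: [0.5114, 0.2162, 0.1895]
orientation: [0.003, 0.999, 0.05, -0.003]
contact_force: [0.5, 0.1, -1.1]
width: 0.0166
t 4.2 p [0.5114 0.2162 0.1895] yaw 5.7 F [ 0.5  0.1 -1.1] M [0.04 0.05 0.01] w 0.0166 tilt [-0.0063  0.0063 -1.    ]
top 25 74.26 (np.float32(0.6164104), np.float32(-0.16489604))
left 25 -14.66 (np.float32(0.57398784), np.float32(-0.11784438))
bot 25 75.18 (np.float32(0.5012412), np.float32(-0.15300225))
right 18 -9.63 (np.float32(0.56542176), np.float32(-0.27809477))
```

```bash
python3 -c "
from h import *
plan([.589,-.021,.15],-14.3,8,-1)"
```

```text
[[-1,0.0067,0.0305,0.0049,0.0436],[-1,0.008,0.0302,0.0049,0.0436],[-1,0.0093,0.0298,0.0049,0.0436],[-1,0.0106,0.0293,0.0049,0.0436],[-1,0.0119,0.0288,0.0049,0.0436],[-1,0.0131,0.0283,0.0049,0.0436],[-1,0.0144,0.0277,0.0049,0.0436],[-1,0.0156,0.027,0.0049,0.0436]]
```

```bash
python3 -m jog '[[[-1,0.007,0.0305,0.005,0.044],[-1,0.008,0.030,0.005,0.044],[-1,0.009,0.030,0.005,0.044],[-1,0.0105,0.029,0.005,0.044],[-1,0.012,0.029,0.005,0.044],[-1,0.013,0.028,0.005,0.044],[-1,0.0145,0.0275,0.005,0.044],[-1,0.0155,0.027,0.005,0.044]]]'; python3 -c "
from h import *
st();plan([.589,-.021,.0836],-14.3,4,-1)"
```

```text
clock: 5.0
position: [0.5951, -0.0249, 0.1648]
orientation: [0.001, 0.992, -0.129, 0.009]
contact_force: [0.8, -0.3, -1.9]
width: 0.0168
t 5.0 p [ 0.5951 -0.0249  0.1648] yaw -14.85 F [ 0.8 -0.3 -1.9] M [ 0.07  0.   -0.04] w 0.0168 tilt [ 0.0177 -0.001  -0.9998]
[[-1,-0.0017,-0.0006,0.0203,-0.0024],[-1,-0.0017,-0.0006,0.0203,-0.0024],[-1,-0.0017,-0.0006,0.0203,-0.0024],[-1,-0.0017,-0.0006,0.0203,-0.0024]]
```

```bash
cat >> h.py <<'E'
A=np.radians(-104.3); XH=np.array([np.cos(A),np.sin(A)]); YH=np.array([-np.sin(A),np.cos(A)]); E0=np.array([.5546,-.1566])
def tip():
    s=manip.get_state(); r=rot(); p=s['position']; y=r[:2,1]/np.linalg.norm(r[:2,1]); t=p[:2]+.12*y-E0
    z=p[2]-.0036+.12*(r[2,1]-.0047); f=s['contact_force']
    print('t %.1f tip s %.2f c %.2f z %.2f mm yaw %.2f | F s %.1f c %.1f z %.1f'%(s['clock'],t@XH*1e3,t@YH*1e3,z*1e3,yawdeg()-90,f[:2]@XH,f[:2]@YH,f[2]),'M',s['moment'].round(2),'tilty %.4f'%r[2,1],'w %.4f'%s['width'])
E
python3 -m jog '[[[-1,-0.002,-0.001,0.02,-0.003],[-1,-0.002,-0.001,0.02,-0.003],[-1,-0.002,-0.001,0.02,-0.002],[-1,-0.002,0,0.015,-0.002],[-1,0,0,0,0]]]'; python3 -c "
from h import *
st();tip()"
```

```text
clock: 5.5
position: [0.5913, -0.0258, 0.0895]
orientation: [0.001, 0.992, -0.128, 0.011]
contact_force: [-0.0, 0.6, -2.7]
width: 0.0165
t 5.5 p [ 0.5913 -0.0258  0.0895] yaw -14.71 F [-0.   0.6 -2.7] M [ 0.02 -0.01 -0.03] w 0.0165 tilt [ 2.180e-02 -1.000e-04 -9.998e-01]
t 5.5 tip s -15.79 c 2.38 z 85.36 mm yaw -104.71 | F s -0.6 c -0.2 z -2.7 M [ 0.02 -0.01 -0.03] tilty -0.0001 w 0.0165
```

```bash
python3 -m jog '[[[-1,-0.0025,0,0.005,-0.007],[-1,0,0,0,0]]]'
python3 - <<'E'
from h import *
tip()
save('side','s2',(270,110,370,185),8)
save('top','t2')
E
```

```text
clock: 5.7
position: [0.5894, -0.0251, 0.0853]
orientation: [0.001, 0.992, -0.124, 0.011]
contact_force: [-0.4, 0.0, -1.7]
width: 0.0169
t 5.7 tip s -16.00 c 1.33 z 81.13 mm yaw -104.26 | F s 0.1 c -0.4 z -1.7 M [ 0.08 -0.01  0.01] tilty -0.0000 w 0.0169
```

View pics/s2.png

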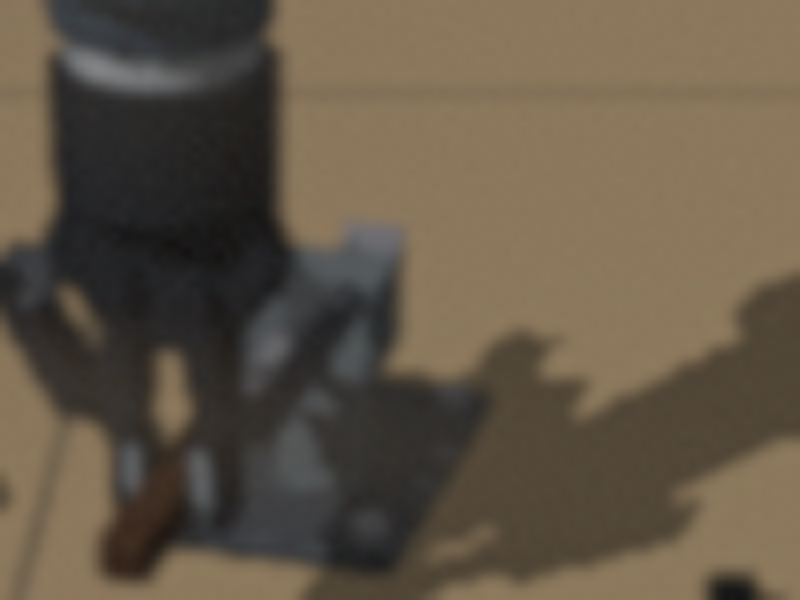

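```bash
python3 -m jog '[[[-1,-0.001,0.003,0.001,0],[-1,0,0.003,0,0],[-1,0,0.003,0,0]]]'; python3 -c "
from h import *
tip()
for s in(-16,0):print(proj('side',[*(E0+s/1e3*XH),.08]))"; python3 -m jog '[[[-1,0,0.001,0,0],[-1,0,0.001,0,0],[-1,0,0.001,0,0]]]';  python3 -c "
from h import *
tip()"
```

```text
clock: 6.1
position: [0.5887, -0.0344, 0.0876]
orientation: [0.002, 0.992, -0.124, 0.015]
contact_force: [0.2, 0.1, -0.0]
width: 0.0162
t 6.1 tip s -6.78 c 2.99 z 83.39 mm yaw -104.22 | F s -0.2 c 0.1 z -0.0 M [-0.03 -0.02  0.04] tilty -0.0000 w 0.0162
[305.35393789 152.77013859]
[306.96448991 150.58932056]
clock: 6.4
position: [0.5881, -0.0383, 0.0881]
orientation: [0.002, 0.992, -0.124, 0.015]
contact_force: [-0.6, 0.6, -1.8]
width: 0.0167
t 6.4 tip s -2.94 c 3.29 z 83.90 mm yaw -104.27 | F s -0.4 c -0.7 z -1.8 M [-0.    0.    0.01] tilty 0.0000 w 0.0167
```

```bash
python3 -m jog '[[[-1,-0.0015,0,0.002,0],[-1,-0.0015,0,0.002,0]]]';  python3 -c "
from h import *
tip()";python3 -m jog '[[[-1,0,0,0,0]]]';  python3 -c "
from h import *
tip()"
```

```text
clock: 6.6
position: [0.5854, -0.0377, 0.084]
orientation: [0.002, 0.992, -0.124, 0.016]
contact_force: [-0.6, 0.1, -2.2]
width: 0.0165
t 6.6 tip s -2.79 c 0.56 z 79.85 mm yaw -104.28 | F s 0.0 c -0.6 z -2.2 M [0.01 0.07 0.04] tilty 0.0000 w 0.0165
clock: 6.7
position: [0.5849, -0.0376, 0.0835]
orientation: [0.002, 0.992, -0.124, 0.015]
contact_force: [0.5, -0.2, -1.5]
width: 0.0166
t 6.7 tip s -2.84 c -0.01 z 79.31 mm yaw -104.28 | F s 0.0 c 0.6 z -1.5 M [-0.02  0.02  0.03] tilty -0.0000 w 0.0166
```

```bash
python3 -m jog '[[[-1,0,0.001,-0.0003,0],[-1,0,0.001,0,0],[-1,0,0.001,0,0]]]';  python3 -c "
from h import *
tip()";python3 -m jog '[[[-1,0,0.001,0,0],[-1,0,0.001,0,0]]]';  python3 -c "
from h import *
tip()"
```

```text
clock: 7.0
position: [0.5841, -0.0397, 0.0836]
orientation: [0.001, 0.992, -0.124, 0.015]
contact_force: [1.1, 5.0, -1.7]
width: 0.0167
t 7.0 tip s -0.54 c -0.25 z 79.22 mm yaw -104.28 | F s -5.1 c -0.2 z -1.7 M [ 0.81 -0.2   0.1 ] tilty -0.0016 w 0.0167
clock: 7.2
position: [0.5841, -0.0399, 0.0839]
orientation: [-0.001, 0.992, -0.125, 0.016]
contact_force: [1.8, 6.3, -1.0]
width: 0.0165
t 7.2 tip s -0.38 c -0.23 z 79.06 mm yaw -104.32 | F s -6.5 c 0.2 z -1.0 M [ 0.83 -0.16 -0.02] tilty -0.0056 w 0.0165
```

```bash
for k in 1 2; do python3 -m jog '[[[-1,0.001,0.0003,-0.0004,0],[-1,0.001,0.0003,-0.0002,0]]]' >/dev/null;  python3 -c "
from h import *
tip()"; done
```

```text
t 7.4 tip s -0.76 c 0.77 z 79.22 mm yaw -104.36 | F s -3.3 c -2.2 z -1.0 M [ 0.65  0.16 -0.22] tilty -0.0074 w 0.0166
t 7.6 tip s -0.79 c 1.71 z 79.13 mm yaw -104.42 | F s -4.4 c -3.0 z -1.0 M [ 0.75  0.14 -0.19] tilty -0.0089 w 0.0162
```

```bash
for k in 1; do python3 -m jog '[[[-1,0.0015,0.0003,-0.001,0],[-1,0.0015,0.0003,-0.0003,0]]]' >/dev/null;  python3 -c "
from h import *
tip()"; done; python3 -m jog '[[[-1,0.0015,0.0004,-0.0003,0],[-1,0.0015,0.0004,-0.0003,0]]]' >/dev/null;  python3 -c "
from h import *
tip()"
```

```text
t 7.8 tip s -0.87 c 3.47 z 79.48 mm yaw -104.49 | F s -5.1 c -3.3 z -0.9 M [ 0.8   0.31 -0.29] tilty -0.0108 w 0.0168
t 8.0 tip s -0.84 c 5.34 z 79.21 mm yaw -104.57 | F s -5.3 c -2.3 z -1.3 M [ 0.85  0.24 -0.33] tilty -0.0129 w 0.0167
```

```bash
python3 -m jog '[[[-1,0,-0.005,0,0],[-1,-0.004,-0.03,0,0.004]]]' >/dev/null;  python3 -c "
from h import *
tip()";  python3 -m jog '[[[-1,0,0,0,0]]]' >/dev/null;  python3 -c "
from h import *
tip()"; python3 -m jog '[[[-1,-0.003,0.008,0,0],[-1,-0.001,0.008,0,0]]]' >/dev/null;  python3 -c "
from h import *
tip()"
```

```text
t 8.2 tip s -33.11 c 2.51 z 80.36 mm yaw -104.96 | F s -0.9 c -0.1 z -1.3 M [0.01 0.02 0.02] tilty -0.0097 w 0.0165
t 8.3 tip s -34.84 c 2.87 z 80.63 mm yaw -104.79 | F s -0.3 c -0.0 z -1.6 M [-0.01  0.01  0.02] tilty -0.0091 w 0.0165
t 8.5 tip s -18.04 c -0.27 z 81.02 mm yaw -104.61 | F s 0.5 c 0.6 z -1.8 M [0.02 0.1  0.03] tilty -0.0072 w 0.0163
```

```bash
python3 -m jog '[[[-1,-0.001,0.006,0.0005,-0.005],[-1,0,0.006,0.0005,0],[-1,0,0.002,0,0],[-1,0,0,0,0]]]' 110 >/dev/null;  python3 -c "
from h import *
tip()"
```

```text
t 8.9 tip s 0.93 c -1.03 z 80.07 mm yaw -104.54 | F s 0.3 c 0.1 z -1.3 M [ 0.03  0.05 -0.04] tilty -0.0061 w 0.0159
```

```bash
for k in 1 2 ; do python3 -m jog '[[[-1,0,0.001,0,0],[-1,0,0.001,0,0]]]' >/dev/null;  python3 -c "
from h import *
tip()"; done
```

```text
t 9.1 tip s 3.21 c -1.05 z 80.03 mm yaw -104.56 | F s 0.1 c -0.0 z -1.6 M [ 0.02  0.02 -0.05] tilty -0.0062 w 0.0164
t 9.3 tip s 5.01 c -1.06 z 79.96 mm yaw -104.54 | F s -0.7 c -1.6 z -1.2 M [ 0.32 -0.01  0.04] tilty -0.0064 w 0.0161
```

```bash
for k in 1 2; do python3 -m jog '[[[-1,-0.0004,0.001,0,0],[-1,0,0.0015,0,0]]]' >/dev/null;  python3 -c "
from h import *
tip()"; done;  python3 -m jog '[[[-1,0,0.002,0,0],[-1,0,0.002,0,0]]]' >/dev/null;  python3 -c "
from h import *
tip()"
```

```text
t 9.5 tip s 5.32 c -1.16 z 79.78 mm yaw -104.55 | F s -9.0 c -0.6 z -1.2 M [ 1.22 -0.3   0.04] tilty -0.0109 w 0.0163
t 9.7 tip s 5.29 c -1.16 z 79.75 mm yaw -104.53 | F s -7.9 c 0.4 z -0.5 M [ 1.04 -0.24  0.01] tilty -0.0153 w 0.0160
t 9.9 tip s 5.61 c -1.09 z 79.53 mm yaw -104.55 | F s -9.8 c -0.1 z -0.5 M [ 1.19 -0.25 -0.02] tilty -0.0222 w 0.0165
```

```bash
python3 -m jog '[[[-1,0,0.004,0.0008,0],[-1,0,0.004,0.0008,0]]]' >/dev/null;  python3 -c "
from h import *
tip()"
```

```text
t 10.1 tip s 9.27 c -0.82 z 78.14 mm yaw -104.56 | F s -10.5 c -2.6 z 4.4 M [ 1.15 -0.02 -0.16] tilty -0.0296 w 0.0161
```

```bash
python3 -m jog '[[[-1,-0.0004,0.005,0.0005,0],[-1,0,0.005,0.0005,0]]]' >/dev/null;  python3 -c "
from h import *
tip();st()"
```

```text
t 10.3 tip s 14.72 c -0.67 z 77.93 mm yaw -104.56 | F s -12.2 c -2.6 z 4.3 M [ 1.25  0.11 -0.17] tilty -0.0373 w 0.0158
t 10.3 p [ 0.5803 -0.0545  0.0866] yaw -14.56 F [ 0.5 12.4  4.3] M [ 1.25  0.11 -0.17] w 0.0158 tilt [ 0.0329 -0.0373 -0.9988]
```

```bash
python3 -m jog '[[[-1,-0.001,0.006,0.001,0],[-1,-0.0005,0.006,0.001,0]]]' >/dev/null;  python3 -c "
from h import *
tip()"; python3 -m jog '[[[-1,-0.0007,0.006,0.0008,0],[-1,-0.0005,0.006,0.0008,0]]]' >/dev/null;  python3 -c "
from h import *
tip();st()"
```

```text
t 10.5 tip s 22.08 c -0.83 z 77.29 mm yaw -104.54 | F s -12.3 c -2.9 z 5.7 M [ 1.2   0.06 -0.14] tilty -0.0449 w 0.0160
t 10.7 tip s 29.32 c -0.86 z 77.06 mm yaw -104.55 | F s -12.3 c -1.6 z 6.2 M [ 1.25  0.08 -0.16] tilty -0.0528 w 0.0163
t 10.7 p [ 0.5764 -0.0686  0.0876] yaw -14.55 F [ 1.5 12.3  6.2] M [ 1.25  0.08 -0.16] w 0.0163 tilt [ 0.0394 -0.0528 -0.9978]
```

```bash
python3 -m jog '[[[-1,-0.0005,0.006,0.0005,0],[-1,-0.0003,0.005,0.0005,0]]]' >/dev/null;  python3 -c "
from h import *
tip()"; python3 -m jog '[[[-1,-0.0003,0.005,0.0005,0],[-1,-0.0003,0.004,0.0003,0]]]' >/dev/null;  python3 -c "
from h import *
tip();st()"
```

```text
t 10.9 tip s 35.26 c -0.99 z 77.05 mm yaw -104.56 | F s -14.5 c -3.3 z 4.0 M [ 1.43  0.02 -0.06] tilty -0.0616 w 0.0163
t 11.1 tip s 38.71 c -1.24 z 76.87 mm yaw -104.57 | F s -15.7 c -1.8 z 4.6 M [ 1.67 -0.1   0.03] tilty -0.0714 w 0.0159
t 11.1 p [ 0.5737 -0.0776  0.0896] yaw -14.57 F [ 2.2 15.7  4.6] M [ 1.67 -0.1   0.03] w 0.0159 tilt [ 0.0419 -0.0714 -0.9966]
```

```bash
python3 -m jog '[[[-1,0,0,0.0015,0],[-1,0,0,0.0015,0]]]' >/dev/null;  python3 -c "
from h import *
tip();st()"
```

```text
t 11.3 tip s 38.24 c -0.68 z 76.12 mm yaw -104.49 | F s -0.2 c -4.7 z 6.5 M [-0.6   0.96 -0.52] tilty -0.0694 w 0.0162
t 11.3 p [ 0.5742 -0.0772  0.0886] yaw -14.49 F [-4.5  1.4  6.5] M [-0.6   0.96 -0.52] w 0.0162 tilt [ 0.0421 -0.0694 -0.9967]
```

```bash
for k in 1 2; do python3 -m jog '[[[-1,-0.0006,0,0.002,0],[-1,-0.0003,0,0.002,0]]]' >/dev/null;  python3 -c "
from h import *
tip();st()"; done
```

```text
t 11.5 tip s 38.15 c -0.20 z 74.92 mm yaw -104.48 | F s -2.6 c -4.5 z 6.5 M [-0.36  0.65 -0.28] tilty -0.0676 w 0.0159
t 11.5 p [ 0.5746 -0.0772  0.0872] yaw -14.48 F [-3.7  3.7  6.5] M [-0.36  0.65 -0.28] w 0.0159 tilt [ 0.0442 -0.0676 -0.9967]
t 11.7 tip s 38.03 c -0.25 z 72.77 mm yaw -104.49 | F s -2.3 c -4.0 z 8.0 M [-0.53  0.85 -0.5 ] tilty -0.0665 w 0.0164
t 11.7 p [ 0.5746 -0.0771  0.0849] yaw -14.49 F [-3.4  3.2  8. ] M [-0.53  0.85 -0.5 ] w 0.0164 tilt [ 0.0453 -0.0665 -0.9968]
```

```bash
python3 -m jog '[[[-1,-0.0008,0.004,0.001,0],[-1,-0.0005,0.005,0.0005,0]]]' >/dev/null;  python3 -c "
from h import *
tip();st()"
```

```text
t 11.9 tip s 42.24 c -0.46 z 72.31 mm yaw -104.56 | F s -16.1 c -3.4 z 9.7 M [ 1.26  0.28 -0.27] tilty -0.0753 w 0.0162
t 11.9 p [ 0.5735 -0.0812  0.0855] yaw -14.56 F [ 0.7 16.4  9.7] M [ 1.26  0.28 -0.27] w 0.0162 tilt [ 0.0478 -0.0753 -0.996 ]
```

```bash
python3 -m jog '[[[-1,-0.0005,0.004,-0.0005,0]]]' >/dev/null;  python3 -c "
from h import *
tip();st()";python3 -m jog '[[[-1,-0.0005,0.004,-0.0003,0]]]' >/dev/null;  python3 -c "
from h import *
tip();st()"
```

```text
t 12.0 tip s 44.04 c -0.53 z 73.25 mm yaw -104.58 | F s -12.4 c -2.3 z 5.3 M [ 1.01  0.18 -0.14] tilty -0.0792 w 0.0162
t 12.0 p [ 0.573  -0.0829  0.0869] yaw -14.58 F [ 0.9 12.6  5.3] M [ 1.01  0.18 -0.14] w 0.0162 tilt [ 0.0488 -0.0792 -0.9957]
t 12.1 tip s 45.91 c -0.66 z 73.84 mm yaw -104.58 | F s -12.0 c -2.0 z 4.9 M [ 1.21  0.05 -0.1 ] tilty -0.0831 w 0.0163
t 12.1 p [ 0.5723 -0.0847  0.088 ] yaw -14.58 F [ 1.1 12.2  4.9] M [ 1.21  0.05 -0.1 ] w 0.0163 tilt [ 0.0498 -0.0831 -0.9953]
```

```bash
python3 -m jog '[[[-1,0,-0.003,0.0005,0],[-1,0,-0.010,0.0008,0]]]' >/dev/null;  python3 -c "
from h import *
tip()";python3 -m jog '[[[-1,-0.0003,-0.010,0.001,0],[-1,0,-0.010,0.001,0]]]' >/dev/null;  python3 -c "
from h import *
tip();st()"
```

```text
t 12.3 tip s 34.53 c -0.43 z 74.72 mm yaw -104.59 | F s 2.4 c -2.9 z 3.4 M [-0.82  0.65 -0.37] tilty -0.0789 w 0.0166
t 12.5 tip s 14.83 c -0.53 z 74.57 mm yaw -104.63 | F s 2.1 c -2.0 z 2.9 M [-0.85  0.63 -0.28] tilty -0.0764 w 0.0162
t 12.5 p [ 0.5803 -0.0546  0.0879] yaw -14.63 F [-2.5 -1.6  2.9] M [-0.85  0.63 -0.28] w 0.0162 tilt [ 0.0502 -0.0764 -0.9958]
```

```bash
python3 -m jog '[[[-1,-0.0003,-0.010,0.0008,0],[-1,0,-0.012,0.001,0],[-1,0,-0.025,0.001,0],[-1,0,-0.02,-0.01,0]]]' >/dev/null;  python3 -c "
from h import *
tip();st()"; python3 -m jog '[[[-1,0,-0.02,-0.03,0],[-1,0,-0.02,-0.03,0],[-1,0,-0.04,-0.02,-0.05],[-1,0,-0.045,0,-0.07],[-1,-0.006,-0.045,0,-0.08],[-1,0,0,0,0]]]' >/dev/null;python3 - <<'E'
from h import *
tip();st()
a=save('top','t3');b=save('side','s3')
f=lambda a:cv2.resize(a[...,::-1],(400,300),interpolation=cv2.INTER_CUBIC)
cv2.imwrite('pics/c3.png',np.vstack([np.hstack([f(a[158:218,400:480]),f(b[130:187,270:346])]),cv2.resize(b[...,::-1][100:250,200:600],(800,300))]))
E
```

```text
t 12.9 tip s -56.06 c -2.96 z 83.54 mm yaw -104.72 | F s -0.9 c 0.2 z -2.0 M [-0.07  0.1  -0.03] tilty -0.0794 w 0.0160
t 12.9 p [0.5956 0.0146 0.0972] yaw -14.72 F [ 0.4  0.8 -2. ] M [-0.07  0.1  -0.03] w 0.016 tilt [ 0.0466 -0.0794 -0.9958]
t 13.5 tip s -237.67 c 1.09 z 177.78 mm yaw -92.57 | F s -0.0 c 0.8 z -1.8 M [-0.13  0.06  0.05] tilty -0.0807 w 0.0164
t 13.5 p [0.6191 0.1933 0.1916] yaw -2.57 F [ 0.8 -0.2 -1.8] M [-0.13  0.06  0.05] w 0.0164 tilt [ 0.0623 -0.0807 -0.9948]
```

View pics/c3.png

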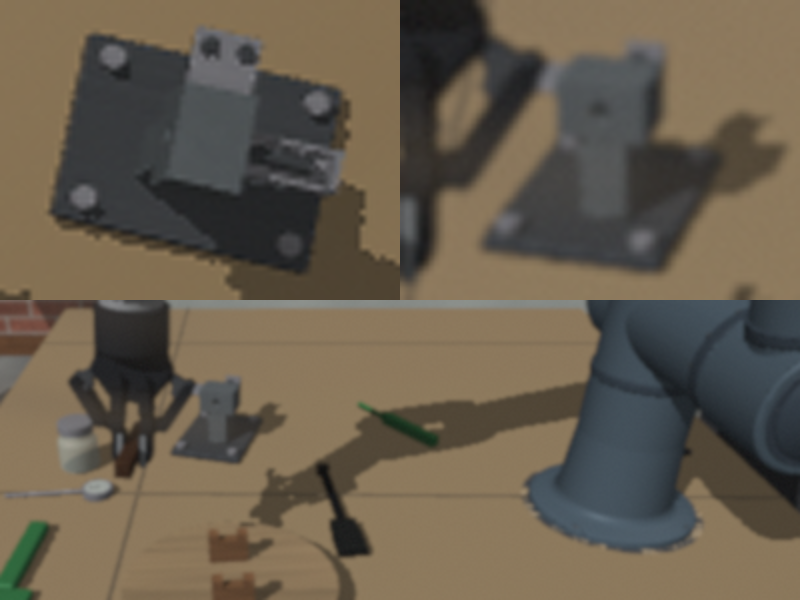

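Run:
```python
from h import *
o=[]
for n in('t0','t3'):
    a=np.load(f'pics/{n}.npy')[175:205,430:470]; a=np.clip(a.astype(float)*1.4,0,255).astype(np.uint8)
    o.append(cv2.resize(a[...,::-1],(400,300),interpolation=cv2.INTER_NEAREST))
cv2.imwrite('pics/c4.png',np.hstack(o))
# predicted pixels: block exit face, pin ends (c=-1)
c=-1e-3
for s in(-.0005,.0395,.0459,.0799,.088):print(s,proj('top',[*(E0+s*XH+c*YH),.082]).round(1))
```

```text
-0.0005 [433.4 183.9]
0.0395 [447.9 187.2]
0.0459 [450.2 187.7]
0.0799 [462.5 190.4]
0.088 [465.4 191.1]
```

View pics/c4.png

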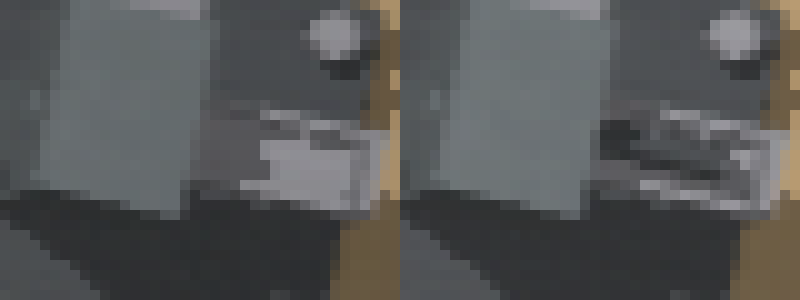

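The pin now fills the channel from about px 450 to 464, with a gap behind it at the block's exit face (447.9) and a sliver of floor before the end wall. That matches a travel of about 40 mm. Next is returning the punch.

```bash
cat >> h.py <<'E'
def go(p,yaw,n,g):
    """rows with full tilt taken into account, tool axes as now"""
    r=rot(); d=r.T@(np.array(p)-manip.get_state()['position'])/n; print(n,'x',[g]+[round(float(v),4) for v in(*d,-np.radians(yaw-yawdeg())/n)])
E
python3 -c "
from h import *
go([.5175,.2169,.115],5.73,4,-1)"
```

```text
4 x [-1, -0.0268, -0.0043, 0.0177, -0.0374]
```

```bash
python3 -m jog '[[[-1,-0.027,-0.004,0.016,-0.037],[-1,-0.027,-0.004,0.016,-0.037],[-1,-0.027,-0.004,0.016,-0.037],[-1,-0.025,-0.007,0.016,-0.037],[-1,0,0,0,0]]]' >/dev/null; python3 -c "
from h import *
st();go([.5175,.2169,.1],5.73,2,-1)"
```

```text
t 14.1 p [0.5124 0.2099 0.115 ] yaw 5.47 F [-0.7 -0.6 -2.2] M [-0.04  0.1  -0.04] w 0.0166 tilt [ 0.0672 -0.0699 -0.9953]
2 x [-1, 0.0024, -0.0027, 0.0079, -0.0023]
```

```bash
python3 -m jog '[[[-1,0.0024,-0.003,0.008,-0.002],[-1,0.0024,-0.003,0.007,-0.002],[-1,0,0,0,0]]]' >/dev/null
python3 - <<'E'
from h import *
st();go([.5175,.2169,.08],5.73,2,-1)
a=save('top','t4');b=save('side','s4')
f=lambda a:cv2.resize(a[...,::-1],(400,400),interpolation=cv2.INTER_CUBIC)
cv2.imwrite('pics/c5.png',np.hstack([f(a[150:230,275:355]),f(b[180:260,275:355])]))
p=manip.get_state()['position'];y=rot()[:,1]
for n in('top','side'):
  for d,z in((-.055,0),(.055,0),(.12,0)):print(n,d,proj(n,[*(p[:2]+d*y[:2]),p[2]-.0036-.03*d]).round(1))
E
```

```text
t 14.4 p [0.5196 0.2165 0.1   ] yaw 5.44 F [-0.1 -0.3 -1.5] M [-0.08  0.03  0.04] w 0.0162 tilt [ 0.0693 -0.0703 -0.9951]
2 x [-1, -0.0017, 0.0004, 0.0099, -0.0025]
top -0.055 [276.  201.6]
top 0.055 [316.9 196.6]
top 0.12 [340.8 193.7]
side -0.055 [314.  229.5]
side 0.055 [311.3 202.6]
side 0.12 [310.  189.2]
```

View pics/c5.png

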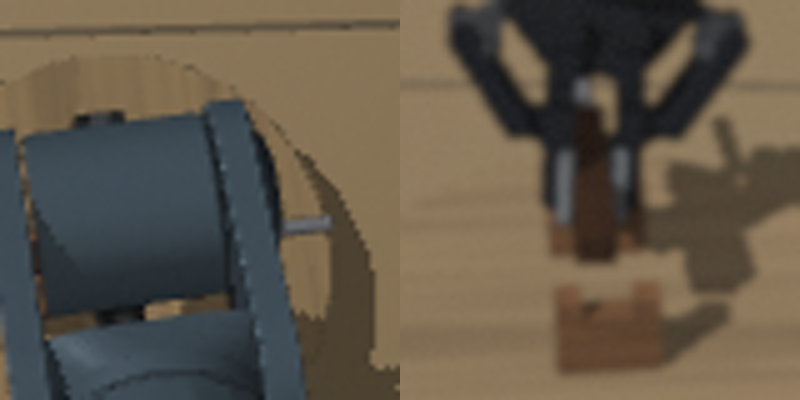

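```bash
python3 -m jog '[[[-1,-0.002,0,0.009,-0.005],[-1,-0.0015,0,0.007,0],[-1,0,0,0,0]]]' >/dev/null; python3 -c "
from h import *
st();go([.5175,.2169,.0735],5.73,3,-1)"
```

```text
t 14.8 p [0.5188 0.2172 0.0844] yaw 5.71 F [-0.4  0.5 -1.4] M [-0.06  0.08  0.02] w 0.016 tilt [ 0.073  -0.0701 -0.9949]
3 x [-1, -0.0007, 0.0003, 0.0036, -0.0001]
```

```bash
python3 -m jog '[[[-1,-0.001,0,0.003,0],[-1,-0.0005,0,0.003,0]]]' >/dev/null; python3 -c "
from h import *
st()";python3 -m jog '[[[-1,-0.0003,0,0.0025,0]]]' >/dev/null; python3 -c "
from h import *
st();go([.5175,.2169,.0735],5.73,3,-1)"
```

```text
t 15.0 p [0.5196 0.2178 0.0815] yaw 5.73 F [-12.8  -2.7  24.3] M [-1.28  1.65 -0.44] w 0.0163 tilt [ 0.0762 -0.0694 -0.9947]
t 15.1 p [0.5198 0.2179 0.0816] yaw 5.75 F [-13.9  -4.4  21.1] M [-1.46  1.86 -0.52] w 0.0157 tilt [ 0.0748 -0.0683 -0.9949]
3 x [-1, -0.001, 0.0004, 0.0026, 0.0001]
```

```bash
python3 -m jog '[[[-1,0,0,-0.004,0],[-1,-0.003,0,-0.001,0],[-1,0,0,0,0]]]' >/dev/null; python3 -c "
from h import *
st();go([.5165,.2169,.083],5.73,2,-1)"
```

```text
t 15.4 p [0.5169 0.2173 0.0879] yaw 5.76 F [ 0.2  0.4 -2.4] M [-0.01  0.07  0.01] w 0.0162 tilt [ 0.0771 -0.0683 -0.9947]
2 x [-1, -0.0004, 0.0004, 0.0024, 0.0003]
```

```bash
python3 -m jog '[[[-1,-0.0006,0,0.0025,0],[-1,-0.0006,0,0.0025,0],[-1,0,0,0.001,0]]]' >/dev/null; python3 -c "
from h import *
st();go([.5165,.2169,.079],5.73,2,-1)"
```

```text
t 15.7 p [0.5154 0.2176 0.0803] yaw 5.75 F [ 0.4  0.5 -1.8] M [-0.11  0.08  0.01] w 0.0162 tilt [ 0.0758 -0.0684 -0.9948]
2 x [-1, 0.0005, 0.0005, 0.0007, 0.0002]
```

```bash
python3 -m jog '[[[-1,0.0004,0.0003,0.0015,0],[-1,0,0,0.0015,0]]]' >/dev/null; python3 -c "
from h import *
st()";  python3 -m jog '[[[-1,0,0,0.0012,0],[-1,0,0,0.0012,0]]]' >/dev/null; python3 -c "
from h import *
st()"
```

```text
t 15.9 p [0.5157 0.2175 0.0764] yaw 5.76 F [ 0.1  0.3 -1.5] M [-0.05  0.02  0.03] w 0.0162 tilt [ 0.0747 -0.0683 -0.9949]
t 16.1 p [0.5159 0.2178 0.0746] yaw 5.76 F [-6.1 -0.7 11.1] M [-0.61  0.96 -0.18] w 0.0164 tilt [ 0.0736 -0.0681 -0.995 ]
```

```bash
python3 -m jog '[[[-1,-0.0005,0,0.0008,0],[-1,0,0,0.0005,0]]]' 20 >/dev/null; python3 -c "
from h import *
st()";  python3 -m jog '[[[-0.55,0,0,0,0],[-0.5,0,0,0,0],[-0.4,0,0,0,0],[-0.3,0,0,0,0]]]' >/dev/null; python3 -c "
from h import *
st()"
```

```text
t 16.3 p [0.5161 0.2177 0.0751] yaw 5.78 F [-2.8 -0.6  2.1] M [-0.36  0.43 -0.07] w 0.0162 tilt [ 0.0734 -0.0672 -0.995 ]
t 16.7 p [0.5172 0.218  0.0758] yaw 5.77 F [ 0.4 -0.5  0.6] M [-0.05  0.01 -0.03] w 0.0299 tilt [ 0.0762 -0.0676 -0.9948]
```

```bash
python3 -m jog '[[[0,0.0,0,0,0],[0.1,0.0006,-0.0006,-0.008,0],[0.1,0.001,-0.001,-0.015,0],[0.2,0.002,-0.002,-0.03,0],[0.2,0.003,-0.0025,-0.04,0],[0.2,0.003,-0.0025,-0.04,0],[0.2,0.003,-0.0025,-0.04,0],[0.2,-0.04,-0.03,0,0]]]' >/dev/null; python3 -c "
from h import *
st()
go([.3,.45,.28],40,8,.2)"
```

```text
t 17.5 p [0.4764 0.2415 0.2625] yaw 5.46 F [-0.5  0.9  0.9] M [-0.04  0.07  0.03] w 0.0513 tilt [ 0.0811 -0.0683 -0.9944]
8 x [0.2, -0.0192, -0.0282, -0.0018, -0.0753]
```

```bash
python3 -m jog '[[[0.2,-0.019,-0.028,-0.002,-0.04],[0.2,-0.019,-0.028,-0.002,-0.04],[0.2,-0.019,-0.028,-0.002,-0.04],[0.2,-0.019,-0.028,-0.002,-0.04],[0.2,-0.019,-0.028,-0.002,-0.04],[0.2,-0.019,-0.028,-0.002,-0.04],[0.2,-0.019,-0.028,-0.002,-0.04],[0.2,0,0,0,0]]]' >/dev/null
python3 - <<'E'
from h import *
st()
t=save('top','t5');s=save('side','s5')
t0=np.load('pics/t0.npy');s0=np.load('pics/s0.npy')
f=lambda a:cv2.resize(a[...,::-1],(400,300),interpolation=cv2.INTER_CUBIC)
cv2.imwrite('pics/c6.png',np.vstack([np.hstack([f(a[170:230,265:345])for a in(t0,t)]),np.hstack([f(a[195:262,270:360])for a in(s0,s)])]))
cv2.imwrite('pics/t5.png',t[...,::-1])
E
```

```text
t 18.3 p [0.2934 0.4089 0.2913] yaw 22.24 F [ 0.1 -0.2 -0.5] M [-0.15 -0.02 -0.07] w 0.0509 tilt [ 0.1176 -0.0459 -0.992 ]
```

View pics/c6.png

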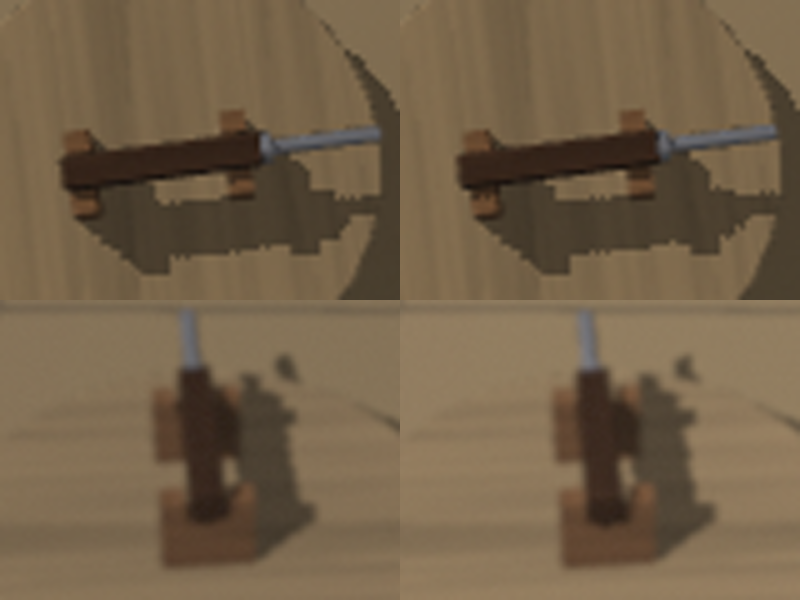

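View pics/t5.png

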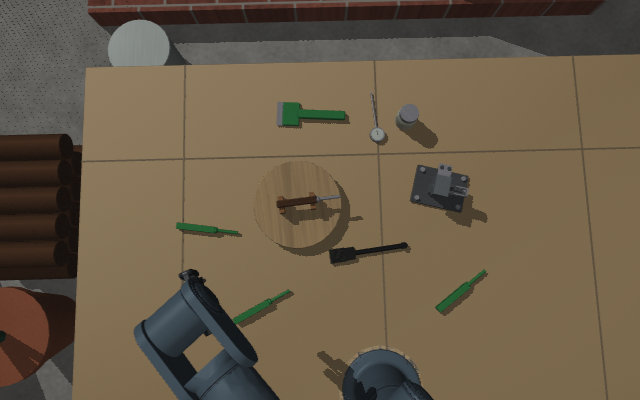

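The top view shows the punch at px (300,202), in both saddles within about 1 px of where it started, with the same shadow. The brush (368,252), thermometer (377,134), scraper (310,114) and jar (408,115) are at their original pixels, and the gripper is clear.

```bash
python3 -c "
from h import *
a=np.load('pics/t3.npy').astype(int);b=np.load('pics/t5.npy').astype(int)
print(abs(a-b)[165:215,405:475].max())
st();print(job.sign_off())"
```

```text
8
t 18.4 p [0.2957 0.4076 0.291 ] yaw 22.03 F [ 0.3  0.8 -0.3] M [-0.06  0.03 -0.03] w 0.0511 tilt [ 0.1181 -0.045  -0.992 ]
the job is handed in; nothing more can be done
None
```

I drove the pin out of the hinge block into the channel, laid the punch back in both saddles, and handed the job in at 18.4 s; no verdict was reported.

- **Finding the bore:** I felt across the entry face at about 6 N. The bore was about 1 mm to the −y side of my first estimate.
- **Driving the pin:** I pushed the pin about 40 mm, and 34 mm takes its tail out of the block. The highest force I read was about 19 N, below the 25 N limit. Forces were read only at the end of each move, so brief peaks in between were not seen. The top image shows the pin in the channel with a gap behind it, and the hinge area did not change afterwards.
- **Putting the punch back:** My first lowering landed on the saddle rims, about 2 mm off to the side, at about 28 N. I lifted, shifted and reseated it. The last images show it in both notches, about 2 mm further back along its length than at the start.
- **Other things:** In the last image the brush, thermometer, scraper and jar are where they were, and the gripper touches nothing.
- **Tool tilt:** The tool pitched about 5° under the push, and the handle turned slightly in the grip. The punch levelled out in the saddles when released.

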